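Strip a leaning line strainer into the parts tray

ROBOT

A 6-joint arm with a two-finger parallel gripper is mounted at the origin on the work surface. World frame = base frame: x ahead of the robot, y to its left, z up, the work surface at z = 0. Lengths are in m, angles in rad, forces in N, time in s.
With the tool pointing down it reaches from about 0.3 to 0.95 m from the base axis. Payload 3.1 kg.
Tool frame: the origin (TCP) lies at the very end of the fingers, on their centre line; the grasp point (between the pads) lies 19 mm behind it (ctrl.grip_depth is the distance from the TCP to the grasp point, in m); z points along the fingers, y is the line along which they close (so a half turn about z gives the same grasp; the last joint's range is limited). The gripper opens to 85 mm and grips with 20 to 120 N. Pads are 22 mm wide; open, the fingers measure 114 mm over their backs; the gripper's body (76 mm by 85 mm) begins 54 mm behind the grasp point. The pads swing forward as they close: fully open they stand 13 mm farther back than shut.
Start: joints at [-1.299, 0.308, 1.634, -0, 1.2, -0.07], TCP at [0.209, -0.589, 0.231] pointing down, gripper open.
Joint ranges: [-3.06, 3.06], [-0.79, 1.96], [0.05, 2.63], [-1.19, 4.34], [0.05, 2.64], [-2.94, 2.94]. Speed limits (rad/s): [2.79, 2.79, 3.14, 3.14, 3.14, 3.14].

INTERFACE

Orientations are given as a unit quaternion [x, y, z, w].
In Python, from plant import ctrl gives the robot as it stands.
- The arm moves only by the tool step_arm, never from a script. Its argument "deltas" is a list of rows, each a list of 3 entries, a list of its own where there are three numbers: the shift along the tool's x, y, z in cm, then the turn, a rotation vector about the tool's x, y, z in rad, then the closure, from 0 (fully open) to 1 (shut). A call has 1 to 10 rows; each row shifts and turns the commanded pose from where the row before left it, along the tool's axes as they then stand; what a row does not reach is not made up. A row lasts 1/8 s, in which the tool goes at most 62.5 mm and 10.7 degrees, less where a joint would pass 70% of its speed; a pose out of reach is approached as far as the arm can. A call with a gripper value outside its range is refused whole. The fingers move at their own pace and stop on an object; the grip force is fixed at half the most. Time passes only in rows, so rows that do not move let the fingers close. It gives the time, the measured TCP pose, the force, the opening and the grip force at its end, in the units of the state.
- ctrl.get_obs(): the state, without advancing time (a new reading comes with each control period).
- ctrl.capture(name): name is "side" or "top" or "wrist"; returns a dict with "img" (480x640x3 uint8, red, green, blue), "vfov" (degrees; the focal length in pixels is half the picture's height over the tangent of half this angle, whatever the lens; pixels are square), "cx", "cy" (the principal point, pixels), "R" (3x3) and "t" (3): a world point X has camera coordinates R X + t; the wrist camera has in their place "hand_eye" (4x4, takes a point from camera to tool coordinates, whose origin is the TCP and whose axes are the flange's). Camera axes: x right, y down, z forward; pixel columns grow to the right and rows downward; lengths in m; the calibration is good to about 2 mm. A picture is of the moment at which its call begins: read the wrist's pose just before it. There is no depth.
- ctrl.hand_in(): hands the job in; it is judged then, once.
The state is a dict: "t": time; "joint_pos": joint angles; "joint_velocities": joint speeds; "joint_torque": joint torques, N m; "tool_pos": TCP position; "tcp_rot": TCP orientation; "force": force on the tool from outside, world axes, zero at the start; "wrist_torque": the same for the moment, N m; "width": finger opening in m; "finger_force": force on a finger pad.
Only numpy, scipy, OpenCV 4.12 (cv2) and the standard library are available. Lean on these libraries where they do the work, as an engineer would, in place of code of your own. Each camera call takes 0.05 s, during which the arm holds its last target. There are 200 camera calls.

TASK

Take the line strainer on the service stand apart in the reverse order of its assembly: turn its bayonet cap anticlockwise until the lugs are free and draw it off, then pull out the filter core, then the basket, one at a time. As each comes out, before you touch the next, stand it upright in the parts tray as it stood in the strainer (the cap with its open side down), one to a bay, in order from left to right as the robot sees them: cap, core, basket. Do not drop anything, and leave the jar, the tin, the empty reel and the screwdriver where they are.

Things in the scene. Friction and masses are not known exactly. Their poses are not given: they have to be found in the camera images.
- stand: Fixed stand: dark steel plate 130 x 110 x 10 mm with an aluminium strainer housing leaning 30 deg. Origin: plate's underside centre, z up. Housing axis (-0.5, 0, 0.866) in this frame: mouth leans to -x, roughly towards the robot. Housing underside centre at (30, 0, 45) mm; outer radius 40, bore 34, 70 long, floor 6. Heights s below are along the axis from its underside.
- mouth (a point): Centre of the housing's mouth (rim, s = 70 mm) on its axis; axes as the stand's. Two claws stand outside the rim on its +x (uphill) and -x (downhill) sides, radius 41 to 52, up to s = 83, 26 mm wide: they hook over the cap's lugs with 2 mm play, with a stop on their clockwise side. Nothing stands out at the +y and -y sides.
- housing_floor (a point): Centre of the housing's inner floor, on its axis at s = 6 mm, where the basket's underside rests. At the start the cap's underside is at s = 70, its top at s = 156; the core's underside at s = 10, its knob's top at s = 124; the basket's rim at s = 98. Core and basket lie 3 to 5 mm off the axis, on the downhill side.
- cap: Black bell-shaped cap, .15-.3 kg: radius 38 (inside 34), 62 mm high; on top a steel bar 60 (its x) x 14 (y) x 24 high (62 to 86 mm up). Origin: centre of its open underside, z to the bar. 2 lugs at +x, -x, to radius 45. Starts locked, x in line with the claws. Turned 35 to 130 deg anticlockwise (seen looking onto the bar) it is free; no spring. It clears the core after a pull of 60 mm.
- core: Pale filter cartridge with grey end discs, 0.1-0.2 kg, standing loosely in the basket, hidden by the cap: discs radius 26, body radius 21, 88 mm high, and on top a round grey knob, diameter 24, from 88 to 114 mm up. Origin: centre of its underside, z along its axis to the knob. It clears the basket after a pull of 90 mm along the axis.
- basket: Steel strainer basket, a plain round cup, 0.14-0.28 kg: outer radius 31, wall 3, floor 4, 92 mm high, no handle. It stands loosely in the housing; its rim stands 28 mm out of the mouth and can be gripped across its 62 mm outside. Origin: centre of its underside, z to the open end. It clears the housing after a pull of 65 mm along the axis.
- tray: Grey plastic parts tray, fixed, flat: 118 (x) x 331 (y) x 22 mm high, walls 4, floor 4 mm, two dividers make three bays side by side along y, each 110 x 105 mm inside. Origin: centre of the underside; x roughly away from the robot, y roughly to the robot's left.
- bay1 (a point): Centre of the floor of the left bay (tray's +y end): for the cap.
- bay2 (a point): Centre of the floor of the middle bay: for the core.
- bay3 (a point): Centre of the floor of the right bay (tray's -y end): for the basket.
- jar: Bystander: glass jar with a lid, radius 28, 85 mm high, loose, near the stand. Origin: centre of the underside.
- reel: Bystander: empty grey reel standing on its end, radius 34, 55 mm high, loose, near the stand. Origin: centre of the underside.
- tin: Bystander: plain steel tin, radius 34, 115 mm high, loose, just beyond the tray. Origin: centre of the underside.
- driver: Bystander: screwdriver lying flat, loose, in front of the stand, under the leaning strainer. It lies along its x.
Things that resemble listed ones, but are neither listed nor needed, are in the scene too. Leave any purple or turquoise look-alike of the cap alone.

How it is judged:
On the way, in this order (a step that is already met when the one before it is completed fails the run):
1. the cap stands upright, let go, in the left bay while core and basket are still in the housing (horizontal distance between cap and bay1 below 0.045 m and z of cap in the frame of bay1 below 0.006 m and angle between cap's own z axis and vertical below 0.1 rad and contact force between the fingers and cap below 0.1 N and linear speed of cap below 0.03 m/s and distance between each of core, basket and housing_floor below 0.03 m), for 0.2 s.
2. the core stands upright, let go, in the middle bay while the basket is still in the housing (horizontal distance between core and bay2 below 0.045 m and z of core in the frame of bay2 below 0.006 m and angle between each of core, cap's own z axis and vertical below 0.1 rad and contact force between the fingers and core below 0.1 N and linear speed of each of core, cap below 0.03 m/s and horizontal distance between cap and bay1 below 0.045 m and z of cap in the frame of bay1 below 0.006 m and contact force between the fingers and cap below 0.1 N and distance between basket and housing_floor below 0.03 m), for 0.2 s.
3. the basket stands upright, let go, in the right bay (horizontal distance between basket and bay3 below 0.045 m and z of basket in the frame of bay3 below 0.006 m and angle between basket's own z axis and vertical below 0.1 rad and contact force between the fingers and basket below 0.1 N and linear speed of basket below 0.03 m/s), for 0.2 s.
At the end, for the whole second after the job is handed in: Cap, core and basket stand upright (within 0.1 rad) on the floor of the left, middle and right bay of the tray (underside within 6 mm of the bay's floor, axis within 45 mm of the bay's centre), at rest and let go (all of step 3 and horizontal distance between cap and bay1 below 0.045 m and z of cap in the frame of bay1 below 0.006 m and angle between each of cap, core's own z axis and vertical below 0.1 rad and contact force between the fingers and cap below 0.1 N and linear speed of each of cap, core below 0.03 m/s and horizontal distance between core and bay2 below 0.045 m and z of core in the frame of bay2 below 0.006 m and contact force between the fingers and core below 0.1 N); the robot touches nothing.
It fails at once if a part of the strainer is dropped (moves faster than 0.6 m/s, as after a fall of about 18 mm, with no finger on it) ((linear speed of cap above 0.6 m/s and contact force between the fingers and cap below 0.05 N) or (linear speed of core above 0.6 m/s and contact force between the fingers and core below 0.05 N) or (linear speed of basket above 0.6 m/s and contact force between the fingers and basket below 0.05 N)).
It fails at once if the jar is pushed more than 30 mm or knocked over (distance of jar from where it was at the start of the episode above 0.03 m or angle between jar's own z axis and vertical above 0.5 rad).
It fails at once if the empty reel is pushed more than 30 mm or knocked over (distance of reel from where it was at the start of the episode above 0.03 m or angle between reel's own z axis and vertical above 0.5 rad).
It fails at once if the tin is pushed more than 30 mm or knocked over (distance of tin from where it was at the start of the episode above 0.03 m or angle between tin's own z axis and vertical above 0.5 rad).
It fails at once if the screwdriver is pushed more than 30 mm (distance of driver from where it was at the start of the episode above 0.03 m).
It also fails if it takes over 69 s, if anything falls off the work surface, if the arm or the gripper's body presses on something with over 40 N, if the wrist force passes 120 N, or if a joint passes its speed limit or range.

## Working session

There is one attempt and no reset: what is moved stays moved. The work goes in short steps, Python scripts to look and compute and a tool call to move; the robot and the scene stay as the last step left them, time stands still between calls to the robot, and variables do not carry over. Pictures are saved under pics/ and viewed, at most 10 in all, crops included, and the job is handed in when it is done.

Besides the shell and the picture viewer there is one more tool, called after "Emit:" as name(argument=value, ...) on one line, values as JSON. step_arm: Moves the arm, as the interface text tells. Its arguments: {"type":"object","properties":{"deltas":{"type":"array","items":{"type":"array"}}},"required":["deltas"]}

```bash
ls; mkdir -p pics
python3 - <<'E'
from plant import ctrl
import cv2,pickle
o=ctrl.get_obs();print({k:o[k] for k in('t','tool_pos','tcp_rot','width')})
d={}
for n in('side','top'):
    c=ctrl.capture(n);d[n]=c;cv2.imwrite(f'pics/{n}0.png',c['img'][:,:,::-1]);print(n,c['vfov'],c['cx'],c['cy'],c['R'],c['t'])
pickle.dump(d,open('c0.pkl','wb'))
w=ctrl.capture('wrist');print(w['hand_eye'],w['vfov'],w.keys())
E
```

```text
pics
{'t': 0.0, 'tool_pos': array([ 0.20923502, -0.58805743,  0.23005819]), 'tcp_rot': array([ 9.85431610e-01,  1.70068277e-01, -1.20946076e-04, -1.14368315e-03]), 'width': 0.0853568577683555}
side 45.294345186986895 315.02491470225516 244.750268559812 [[-0.95441148 -0.29785781 -0.01947941]
 [-0.16169335  0.57075473 -0.80504304]
 [ 0.25090633 -0.76519263 -0.59289649]] [0.56849451 0.1408576  1.40161844]
top 57.4509269460116 314.99404051109263 238.87216331536246 [[ 0.09280912 -0.995683   -0.00135516]
 [-0.97317471 -0.09042316 -0.21155291]
 [ 0.2105171   0.02095284 -0.97736561]] [8.40503493e-04 6.04647284e-01 1.02317469e+00]
[[-1.65436750e-05 -9.58760160e-01 -2.84216387e-01  7.19573005e-02]
 [ 9.99999901e-01 -1.41934905e-04  4.20587495e-04 -2.83580008e-04]
 [-4.43582760e-04 -2.84216352e-01  9.58760068e-01 -1.42723564e-01]
 [ 0.00000000e+00  0.00000000e+00  0.00000000e+00  1.00000000e+00]] 67.19228512743669 dict_keys(['img', 'vfov', 'cx', 'cy', 'hand_eye'])
```

View pics/top0.png

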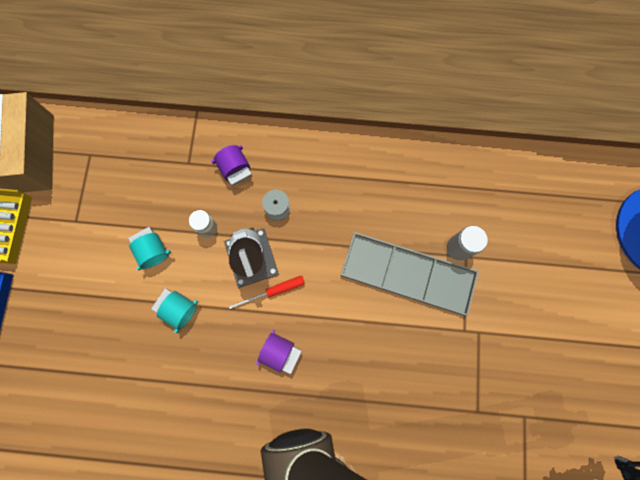

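View pics/side0.png

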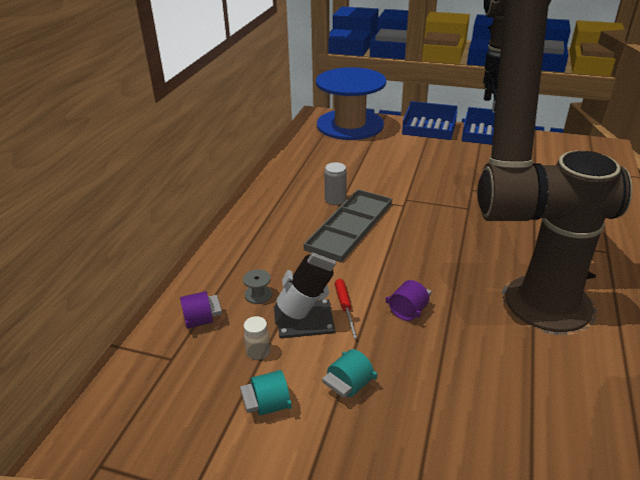

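Top view: the black cap with a steel bar on the stand is at (247,258). Possible mix-ups are the purple caps at (233,163) and (280,352) and the turquoise ones at (150,248) and (176,309); all four lie loose, so the black one on the stand is the target. The tray's outer corners are near (355,235), (342,276), (467,313) and (477,270). Next is a close crop to check this.

Run:
```python
import cv2,pickle,numpy as np
d=pickle.load(open('c0.pkl','rb'))
a=d['top']['img'][215:305,215:305];b=d['side']['img'][245:345,265:365]
a=cv2.resize(a,(400,400),interpolation=cv2.INTER_CUBIC);b=cv2.resize(b,(400,400),interpolation=cv2.INTER_CUBIC)
cv2.imwrite('pics/crop0.png',np.hstack([a,b])[:,:,::-1])
```

```text
(no output)
```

View pics/crop0.png

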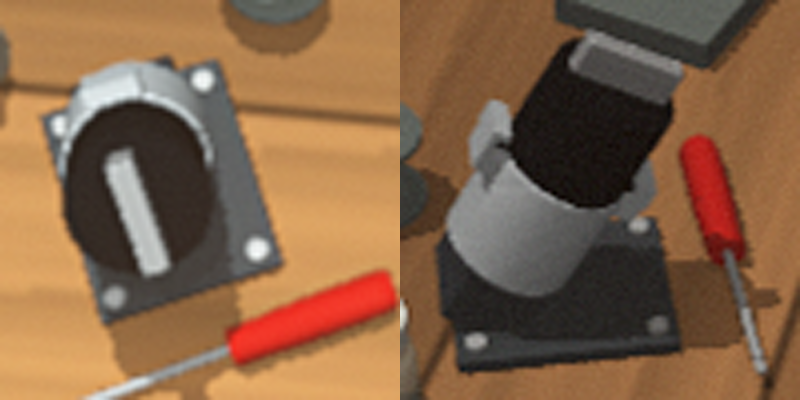

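The crop confirms it: black cap in the housing, bar in line with the claws. The plate corners in the top view are about (279,275), (239,288), (224,241) and (263,228).

```bash
cat > h.py <<'E'
import numpy as np,cv2,pickle
from scipy.spatial.transform import Rotation as Ro
def K(c): return 240/np.tan(np.radians(c['vfov']/2))
def ray(c,uv,R=None,t=None):
    R=c['R'] if R is None else R; t=c['t'] if t is None else t
    f=K(c); v=R.T@np.array([(uv[0]-c['cx'])/f,(uv[1]-c['cy'])/f,1]); return -R.T@np.array(t),v/np.linalg.norm(v)
def onz(c,uv,z,**k):
    o,v=ray(c,uv,**k); return o+v*(z-o[2])/v[2]
def tri(r1,r2):
    A=[];b=[]
    S=np.zeros((3,3));q=np.zeros(3)
    for o,v in(r1,r2):
        P=np.eye(3)-np.outer(v,v);S+=P;q+=P@o
    X=np.linalg.solve(S,q);return X,[np.linalg.norm(np.cross(X-o,v)) for o,v in(r1,r2)]
def proj(c,X):
    p=c['R']@X+c['t'];return c['cx']+K(c)*p[0]/p[2],c['cy']+K(c)*p[1]/p[2]
E
python3 - <<'E'
from h import *
d=pickle.load(open('c0.pkl','rb'));T,S=d['top'],d['side']
np.set_printoptions(precision=4,suppress=True)
pc=[(278.7,274.6),(239.1,287.7),(224.5,240.9),(263.4,228.5)]
W=np.array([onz(T,p,.01) for p in pc]);print(W,W.mean(0),[np.linalg.norm(W[i]-W[i-1]) for i in range(4)])
v=(W[2]-W[1]+W[3]-W[0]);yaw=np.arctan2(v[1],v[0]);print('yaw stand',np.degrees(yaw))
# bar top centre
m=lambda x,y,o,s:(o[0]+x/s,o[1]+y/s)
bt=m(137,212,(215,215),90*0+400/90);
bs=m((628-400),60,(265,245),4)
print('bar tri',tri(ray(T,bt),ray(S,bs)))
ex=np.array([np.cos(yaw),np.sin(yaw),0])
c=W.mean(0)*[1,1,0];print('bar pred',c-.048*ex+[0,0,.1801])
# tray
hsv=cv2.cvtColor(T['img'],cv2.COLOR_RGB2HSV)
mk=((hsv[...,1]<60)&(hsv[...,2]<190)).astype('u1');mk[:225]=0;mk[325:]=0;mk[:,:335]=0;mk[:,490:]=0
cs=max(cv2.findContours(mk,0,2)[0],key=cv2.contourArea)
pts=np.array([onz(T,p[0],.022)[:2] for p in cs]).astype('f4')
print(cv2.contourArea(cs))
box=cv2.boxPoints(cv2.minAreaRect(pts));print(box,cv2.minAreaRect(pts))
tc=[(355,235),(342,276),(467,313.5),(477,270)]
B=np.array([onz(T,p,.022) for p in tc]);print(B,B.mean(0),[np.linalg.norm(B[i]-B[i-1]) for i in range(4)])
yv=B[0]-B[3]+B[1]-B[2];yv/=np.linalg.norm(yv);xv=np.array([yv[1],-yv[0],0]);print('tray yaw',np.degrees(np.arctan2(xv[1],xv[0])))
for k in(1,0,-1):print(B.mean(0)+k*.109*yv)
E
```

```text
[[0.5117 0.1421 0.01  ]
 [0.4689 0.239  0.01  ]
 [0.5865 0.2927 0.01  ]
 [0.629  0.1955 0.01  ]] [0.549  0.2173 0.01  ] [np.float64(0.12886191982209852), np.float64(0.1059093640041176), np.float64(0.12926324271869513), np.float64(0.10606915592724887)]
yaw stand 24.529763998758153
bar tri (array([0.512 , 0.2017, 0.1729]), [np.float64(0.0009957664628168995), np.float64(0.0009957664628168373)])
bar pred [0.5054 0.1974 0.1801]
5927.0
[[ 0.4506 -0.3365]
 [ 0.568  -0.363 ]
 [ 0.6406 -0.041 ]
 [ 0.5233 -0.0145]] ((0.5456213355064392, -0.18873074650764465), (0.33010050654411316, 0.12028571963310242), 77.28359985351562)
[[ 0.631  -0.0444  0.022 ]
 [ 0.5215 -0.0194  0.022 ]
 [ 0.4568 -0.3369  0.022 ]
 [ 0.5686 -0.36    0.022 ]] [ 0.5445 -0.1902  0.022 ] [np.float64(0.321751143517868), np.float64(0.11223761286031023), np.float64(0.3240179165287759), np.float64(0.11418263488178075)]
tray yaw -11.346126434492435
[ 0.5659 -0.0833  0.022 ]
[ 0.5445 -0.1902  0.022 ]
[ 0.523 -0.297  0.022]
```

```bash
cat >> h.py <<'E'
yS=np.radians(24.53);ex=np.array([np.cos(yS),np.sin(yS),0]);ey=np.array([-np.sin(yS),np.cos(yS),0])
ax=-.5*ex+np.sqrt(.75)*np.array([0,0,1]);C=np.array([.549,.2173,0])
def S(s,dx=0): return C+.03*ex+[0,0,.045]+s*ax+dx*np.cross(ey,ax)
Rg=np.column_stack([np.cross(-ey,-ax),-ey,-ax])
def Rd(yaw): # tool down, x at yaw deg
    a=np.radians(yaw);x=np.array([np.cos(a),np.sin(a),0]);z=np.array([0,0,-1.]);return np.column_stack([x,np.cross(z,x),z])
def cur():
    from plant import ctrl
    o=ctrl.get_obs();return o['tool_pos'],Ro.from_quat(o['tcp_rot']).as_matrix()
def plan(p1,R1,n,p0=None,R0=None):
    if p0 is None:p0,R0=cur()
    w=Ro.from_matrix(R0.T@R1).as_rotvec()/n;r=Ro.from_rotvec(w).as_matrix()
    M=sum(np.linalg.matrix_power(r,k) for k in range(n))
    v=np.linalg.solve(M,R0.T@(np.array(p1)-p0))
    print(n,'rows: cm',np.round(v*100,2),'rot',np.round(w,4),'deg',np.round(np.degrees(np.linalg.norm(w)),1))
E
python3 - <<'E'
from h import *
m=np.array([.5,-.15,.33])
plan(m,Rd(24.5),10)
plan(S(215),Rg,8,m,Rd(24.5)) if 0 else plan(S(.215),Rg,10,m,Rd(24.5));print(S(.215))
E
```

```text
10 rows: cm [ 4.33 -2.99 -0.99] rot [-0.0002 -0.     -0.0086] deg 0.5
10 rows: cm [ 0.94 -3.14  1.25] rot [ 0.      0.0524 -0.0001] deg 3.0
[0.47849484 0.18512435 0.23119546]
```

Emit:
step_arm(deltas=[[[4.3,-3,-1],[0,0,-0.009],0],[[4.3,-3,-1],[0,0,-0.009],0],[[4.3,-3,-1],[0,0,-0.009],0],[[4.3,-3,-1],[0,0,-0.009],0],[[4.3,-3,-1],[0,0,-0.009],0],[[4.3,-3,-1],[0,0,-0.009],0],[[4.3,-3,-1],[0,0,-0.009],0],[[4.3,-3,-1],[0,0,-0.009],0],[[4.3,-3,-1],[0,0,-0.009],0],[[4.3,-3,-1],[0,0,-0.009],0]])

```text
t: 1.4
tool_pos: [0.4969, -0.1486, 0.3314]
tcp_rot: [0.977, 0.214, -0.0, 0.0]
force: [0.1, -0.7, 0.2]
width: 0.0855
finger_force: 0.0
```

Emit:
step_arm(deltas=[[[0.9,-3.1,1.2],[0,0.052,0],0],[[0.9,-3.1,1.2],[0,0.052,0],0],[[0.9,-3.1,1.2],[0,0.052,0],0],[[0.9,-3.1,1.2],[0,0.052,0],0],[[0.9,-3.1,1.2],[0,0.052,0],0],[[0.9,-3.1,1.2],[0,0.052,0],0],[[0.9,-3.1,1.2],[0,0.052,0],0],[[0.9,-3.1,1.2],[0,0.052,0],0],[[0.9,-3.1,1.2],[0,0.052,0],0],[[0.9,-3.1,1.2],[0,0.052,0],0],[[0,0,0],[0,0,0],0]])

```text
invalid input at $.deltas: expected 1 to 10 rows
```

Emit:
step_arm(deltas=[[[0.9,-3.1,1.2],[0,0.052,0],0],[[0.9,-3.1,1.2],[0,0.052,0],0],[[0.9,-3.1,1.2],[0,0.052,0],0],[[0.9,-3.1,1.2],[0,0.052,0],0],[[0.9,-3.1,1.2],[0,0.052,0],0],[[0.9,-3.1,1.2],[0,0.052,0],0],[[0.9,-3.1,1.2],[0,0.052,0],0],[[0.9,-3.1,1.2],[0,0.052,0],0],[[0.9,-3.1,1.2],[0,0.052,0],0],[[0.9,-3.1,1.2],[0,0.052,0],0]])

```text
t: 2.65
tool_pos: [0.4698, 0.18, 0.2361]
tcp_rot: [0.944, 0.207, 0.252, -0.055]
force: [0.5, 0.9, -0.5]
width: 0.0855
finger_force: 0.0
```

Emit:
step_arm(deltas=[[[0,0,0],[0,0,0],0],[[0,0,0],[0,0,0],0]])

```text
t: 2.9
tool_pos: [0.4704, 0.1789, 0.2367]
tcp_rot: [0.944, 0.207, 0.251, -0.055]
force: [0.7, -0.9, 0.6]
width: 0.0855
finger_force: 0.0
```

Run:
```python
from h import *
from plant import ctrl
p,R=cur();w=ctrl.capture('wrist');pickle.dump((p,R,w),open('w1.pkl','wb'));cv2.imwrite('pics/w1.png',w['img'][:,:,::-1])
print(p,(R.T@Rg).round(3))
# predicted pixels of bar top centre / ends / mouth
H=w['hand_eye']
Tw=np.eye(4);Tw[:3,:3]=R;Tw[:3,3]=p;M=np.linalg.inv(Tw@H);c=dict(w,R=M[:3,:3],t=M[:3,3])
for n,X in dict(bar=S(.156),e1=S(.156)+.03*np.cross(ey,ax),e2=S(.156)-.03*np.cross(ey,ax)).items():print(n,proj(c,X))
print(w['cx'],w['cy'])
```

```text
[0.47042852 0.17891518 0.23669149] [[ 1.    -0.004  0.004]
 [ 0.004  1.     0.002]
 [-0.004 -0.002  1.   ]]
bar (np.float64(322.01189155126826), np.float64(242.78564058953867))
e1 (np.float64(322.08840742273736), np.float64(194.2519100100577))
e2 (np.float64(321.94111323041943), np.float64(287.6800643083596))
325.184573017895 237.6829522070644
```

View pics/w1.png

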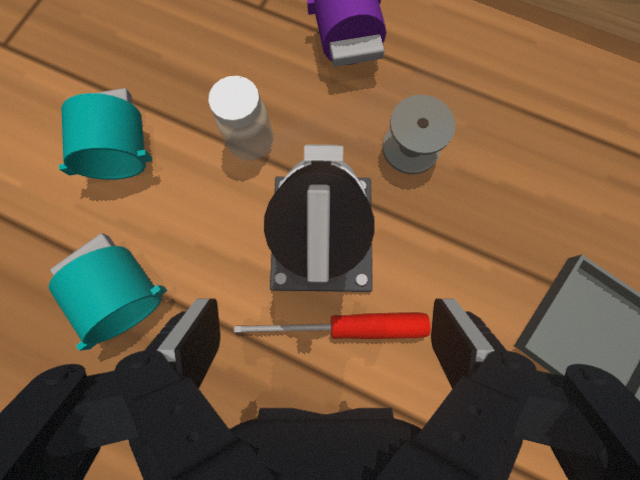

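The wrist view shows the bar at column 318, rows 185-281, close to the prediction, with the fingers clear of everything. I'll refine with the bar mask and the plate's near corners at (270,290) and (373,291).

Run:
```python
from h import *
np.set_printoptions(precision=4,suppress=True)
p,R,w=pickle.load(open('w1.pkl','rb'))
Tw=np.eye(4);Tw[:3,:3]=R;Tw[:3,3]=p;M=np.linalg.inv(Tw@w['hand_eye']);c=dict(w,R=M[:3,:3],t=M[:3,3])
g=cv2.cvtColor(w['img'],cv2.COLOR_RGB2GRAY)
sub=g[178:290,300:336]
for r in range(180,288,4):print(r,sub[r-178,::3])
mk=(sub>110).astype('u1')
n,l,s,ce=cv2.connectedComponentsWithStats(mk);print(s,ce+[300,178])
ux=np.cross(ey,ax)
# intersect ray with plane s=.156
for uv in((318,186),(318,281),(318,233.5)):
    o,v=ray(c,uv);X=o+v*(((S(.156)-o)@ax)/(v@ax));e=X-S(.156);print(uv,'along x',e@ux*1e3,'y',e@ey*1e3)
for sx,sy in((-65,55),(-65,-55)):print('plate corner pred',proj(c,C+[0,0,.01]+ex*sx/1e3+ey*sy/1e3))
print('plate corner meas',[((onz(c,q,.01)-C)@ex,(onz(c,q,.01)-C)@ey) for q in((270,290.5),(373,291))])
for sx in (.038,-.038):print('cap edge',proj(c,S(.132)+sx*ux),proj(c,S(.132)+sx*ey))
T=pickle.load(open('c0.pkl','rb'))['top']
print('top tri',tri(ray(T,(245.8,262.7)),ray(c,(318,233.5))))
print(S(.156))
```

```text
180 [35 40 42 39 39 39 42 40 41 41 38 43]
184 [40 41 38 44 72 70 70 70 72 47 36 36]
188 [ 37  37  38 116 127 125 126 123 124 118  43  30]
192 [ 42  39  51 155 160 160 160 162 165 155  49  39]
196 [ 38  38  48 147 154 153 153 154 155 153  50  35]
200 [ 37  36  54 147 153 153 152 151 156 147  44  32]
204 [ 31  35  50 147 157 152 153 154 156 148  42  35]
208 [ 34  33  49 147 154 153 151 156 158 147  39  36]
212 [ 33  38  46 149 155 154 155 155 154 142  32  32]
216 [ 37  34  42 148 158 153 152 154 157 145  36  30]
220 [ 33  33  47 148 155 153 154 154 156 145  36  37]
224 [ 37  34  43 149 154 153 153 156 156 146  36  32]
228 [ 33  31  47 146 152 153 153 154 156 143  32  35]
232 [ 32  34  42 147 156 156 154 153 155 142  35  36]
236 [ 36  30  43 147 155 153 153 153 156 139  38  31]
240 [ 33  30  42 145 153 150 151 154 156 144  32  33]
244 [ 32  37  43 147 151 152 153 153 156 135  39  32]
248 [ 31  35  46 146 151 151 150 155 155 138  26  33]
252 [ 27  33  46 147 150 150 152 153 158 132  28  36]
256 [ 33  31  47 146 150 148 151 155 156 135  30  33]
260 [ 32  32  45 144 152 149 149 153 158 131
[... 632 characters left out ...]
.29093838333387), np.float64(292.8395642210637))
plate corner pred (np.float64(374.9860507733243), np.float64(293.2788813822276))
plate corner meas [(np.float64(-0.06254120280653588), np.float64(0.05646586775332565)), (np.float64(-0.06260836880537178), np.float64(-0.052956056153371706))]
cap edge (np.float64(322.45970398430535), np.float64(175.57205491075408)) (np.float64(266.22501596331387), np.float64(231.8686193571601))
cap edge (np.float64(322.25981929808927), np.float64(283.80136455410417)) (np.float64(378.4866639731887), np.float64(232.3430437125688))
top tri (array([0.5125, 0.2034, 0.165 ]), [np.float64(0.0006156218778512287), np.float64(0.0006156218778511047)])
[0.5053 0.1974 0.1801]
```

```bash
sed -i 's/^def S(s,dx=0)/C=C+.0045*ex+.002*ey\ndef S(s,dx=0)/' h.py
python3 - <<'E'
from h import *
plan(S(.136),Rg,8)
E
```

```text
8 rows: cm [ 0.12 -0.06  1.14] rot [-0.0001  0.0004  0.0004] deg 0.0
```

Emit:
step_arm(deltas=[[[0.24,-0.12,1.1],[0,0.001,0.001],0],[[0.24,-0.12,1.1],[0,0.001,0.001],0],[[0.24,-0.12,1.1],[0,0.001,0.001],0],[[0.24,-0.12,1.1],[0,0,0],0],[[0,0,1.2],[0,0,0],0],[[0,0,1.2],[0,0,0],0],[[0,0,1.2],[0,0,0],0],[[0,0,1.1],[0,0,0],0],[[0,0,0],[0,0,0],0.0],[[0,0,0],[0,0,0],0.5]])

```text
t: 4.2
tool_pos: [0.5171, 0.2059, 0.1625]
tcp_rot: [0.944, 0.206, 0.252, -0.056]
force: [-0.5, -0.3, 0.5]
width: 0.07
finger_force: 0.0
```

Run:
```python
from h import *
p,R=cur();e=p-S(.136);print(R.T@e)
from plant import ctrl
o=ctrl.get_obs();print(o['joint_pos'],o['force'],o['width'])
```

```text
[-0.00034358 -0.00083955  0.00016583]
[0.24845541 0.01882357 2.23032165 0.24368047 0.38699666 1.18822601] [-0.5012016  -0.3367889   0.45819803] 0.06995437558379537
```

Emit:
step_arm(deltas=[[[0,0,0],[0,0,0],1],[[0,0,0],[0,0,0],1],[[0,0,0],[0,0,0],1],[[0,0,0],[0,0,0],1],[[0,0,0],[0,0,0],1],[[0,0,0],[0,0,0],1]])

```text
t: 4.95
tool_pos: [0.5172, 0.2059, 0.1629]
tcp_rot: [0.944, 0.206, 0.253, -0.056]
force: [-3.8, -1.6, 5.7]
width: 0.0128
finger_force: 59.0
```

Emit:
step_arm(deltas=[[[0,0,0],[0,0,-0.1],1],[[0,0,0],[0,0,-0.1],1],[[0,0,0],[0,0,-0.1],1],[[0,0,0],[0,0,-0.1],1],[[0,0,0],[0,0,-0.1],1]])

```text
t: 5.58
tool_pos: [0.5167, 0.2057, 0.1626]
tcp_rot: [0.863, 0.434, 0.258, 0.008]
force: [-4.9, -3.0, 6.5]
width: 0.0126
finger_force: 59.5
```

Emit:
step_arm(deltas=[[[0,0,0],[0,0,-0.1],1],[[0,0,0],[0,0,-0.1],1],[[0,0,0],[0,0,-0.1],1],[[0,0,0],[0,0,-0.1],1],[[0,0,0],[0,0,-0.1],1],[[0,0,0],[0,0,-0.1],1],[[0,0,0],[0,0,0],1]])

```text
t: 6.45
tool_pos: [0.5162, 0.2055, 0.1623]
tcp_rot: [0.697, 0.669, 0.244, 0.084]
force: [-7.1, -3.5, 8.1]
width: 0.0128
finger_force: 59.6
```

Turned about 63° with low forces, so I'll draw it straight off, slowly at first.

Emit:
step_arm(deltas=[[[0,0,-0.5],[0,0,0],1],[[0,0,-0.5],[0,0,0],1],[[0,0,-0.5],[0,0,0],1],[[0,0,-1],[0,0,0],1]])

```text
t: 6.95
tool_pos: [0.5051, 0.2005, 0.1839]
tcp_rot: [0.697, 0.669, 0.244, 0.084]
force: [-0.8, 0.0, -2.2]
width: 0.0129
finger_force: 58.5
```

Emit:
step_arm(deltas=[[[0,0,-1.2],[0,0,0],1],[[0,0,-1.2],[0,0,0],1],[[0,0,-1.2],[0,0,0],1],[[0,0,-1.2],[0,0,0],1],[[0,0,-1.2],[0,0,0],1],[[0,0,-1],[0,0,0],1],[[0,0,0],[0,0,0],1]])

```text
t: 7.82
tool_pos: [0.4744, 0.186, 0.2459]
tcp_rot: [0.697, 0.668, 0.245, 0.085]
force: [-0.5, 0.4, -2.4]
width: 0.0127
finger_force: 58.6
```

Run:
```python
from h import *
p,R=cur();print(p,(p-S(.136))@ax)
# up & vertical, at clear height
b1=np.array([.5696,-.0824,0])
m=np.array([.47,.12,.30]);m2=b1+[0,0,.25]
yaw=np.degrees(np.arctan2(R[1,0],R[0,0]));print(yaw)
for y in (-20,24.5,60,77):
    print(y);plan(m,Rd(y),8)
```

```text
[0.4743592  0.18600649 0.24594003] 0.09571723941620452
90.80948292632415
-20
8 rows: cm [-0.45  0.82 -0.63] rot [ 0.0121 -0.0752  0.2286] deg 13.8
24.5
8 rows: cm [-0.62  0.54 -0.7 ] rot [ 0.0359 -0.0589  0.1343] deg 8.7
60
8 rows: cm [-0.7   0.33 -0.74] rot [ 0.0501 -0.0434  0.0588] deg 5.1
77
8 rows: cm [-0.72  0.23 -0.76] rot [ 0.0555 -0.0352  0.0226] deg 4.0
```

Run:
```python
from h import *
b1=np.array([.5696,-.0824,0]);m=np.array([.47,.12,.30])
plan(m,Rd(45),9)
plan(b1+[0,0,.15],Rd(-12.7),10,m,Rd(45))
```

```text
9 rows: cm [-0.6   0.37 -0.64] rot [ 0.0396 -0.0446  0.0807] deg 5.7
10 rows: cm [0.29 2.33 1.5 ] rot [0.     0.     0.1007] deg 5.8
```

Emit:
step_arm(deltas=[[[-0.6,0.37,-0.64],[0.04,-0.045,0.081],1],[[-0.6,0.37,-0.64],[0.04,-0.045,0.081],1],[[-0.6,0.37,-0.64],[0.04,-0.045,0.081],1],[[-0.6,0.37,-0.64],[0.04,-0.045,0.081],1],[[-0.6,0.37,-0.64],[0.04,-0.045,0.081],1],[[-0.6,0.37,-0.64],[0.04,-0.045,0.081],1],[[-0.6,0.37,-0.64],[0.04,-0.045,0.081],1],[[-0.6,0.37,-0.64],[0.04,-0.045,0.081],1],[[-0.6,0.37,-0.64],[0.04,-0.045,0.081],1]])

```text
t: 8.95
tool_pos: [0.4697, 0.1199, 0.2984]
tcp_rot: [0.925, 0.38, -0.004, -0.001]
force: [0.4, 0.4, -1.8]
width: 0.0125
finger_force: 58.7
```

Emit:
step_arm(deltas=[[[0.3,2.3,1.2],[0,0,0.1],1],[[0.3,2.3,1.2],[0,0,0.1],1],[[0.3,2.3,1.2],[0,0,0.1],1],[[0.3,2.3,1.2],[0,0,0.1],1],[[0.3,2.3,1.2],[0,0,0.1],1],[[0.3,2.3,1.2],[0,0,0.1],1],[[0.3,2.3,1.2],[0,0,0.1],1],[[0.3,2.3,1.2],[0,0,0.1],1],[[0.3,2.3,1.2],[0,0,0.1],1],[[0.3,2.3,1.2],[0,0,0.1],1]])

```text
t: 10.2
tool_pos: [0.5684, -0.0802, 0.1772]
tcp_rot: [0.994, -0.11, -0.003, 0.001]
force: [0.2, -0.5, -3.1]
width: 0.013
finger_force: 58.7
```

Emit:
step_arm(deltas=[[[0,0,0],[0,0,0],1],[[0,0,0],[0,0,0],1]])

```text
t: 10.45
tool_pos: [0.568, -0.0791, 0.1781]
tcp_rot: [0.994, -0.108, -0.003, 0.001]
force: [1.2, -1.1, -1.8]
width: 0.0127
finger_force: 58.8
```

Run:
```python
from h import *
from plant import ctrl
p,R=cur();print(p,R.round(3),ctrl.get_obs()['joint_pos'])
plan([.5696,-.0824,.11],Rd(-12.7),5)
# look: wrist and top
w=ctrl.capture('wrist');t=ctrl.capture('top');s=ctrl.capture('side');pickle.dump((p,R,w,t,s),open('w2.pkl','wb'))
im=np.hstack([cv2.resize(w['img'],(400,300)),cv2.resize(t['img'][180:330,320:520],(400,300))])
im2=np.hstack([cv2.resize(s['img'][150:300,250:450],(400,300)),cv2.resize(t['img'][200:320,180:340],(400,300))])
cv2.imwrite('pics/p2.png',np.vstack([im,im2])[:,:,::-1])
```

```text
[ 0.5680208  -0.07910349  0.17806534] [[ 0.977 -0.215 -0.006]
 [-0.215 -0.977 -0.001]
 [-0.006  0.002 -1.   ]] [-0.21315549  0.27027865  1.79807449 -0.00232804  1.07933978  1.57586666]
5 rows: cm [0.05 0.06 1.36] rot [0.0004 0.0012 0.0009] deg 0.1
```

View pics/p2.png

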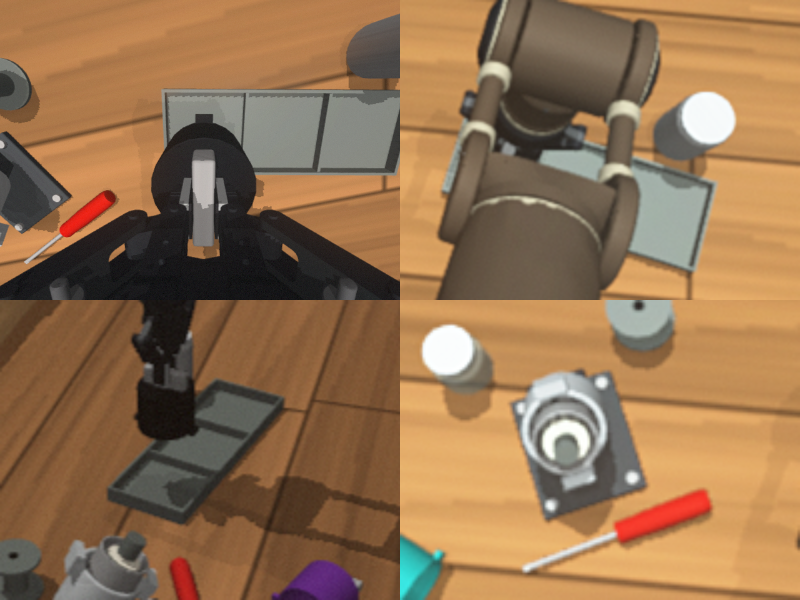

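The cap hangs upright in the gripper, and core and basket are still in the housing (lower right crop). The tray's far-left corner in the wrist view is at about (261,144) in full pixels; I'll check that against my tray estimate.

Run:
```python
from h import *
np.set_printoptions(precision=4,suppress=True)
p,R,w,t,s=pickle.load(open('w2.pkl','rb'))
Tw=np.eye(4);Tw[:3,:3]=R;Tw[:3,3]=p;M=np.linalg.inv(Tw@w['hand_eye']);c=dict(w,R=M[:3,:3],t=M[:3,3])
a=np.radians(-12.7);tx=np.array([np.cos(a),np.sin(a),0]);ty=np.array([-np.sin(a),np.cos(a),0]);TC=np.array([.5456,-.1887,.022])
q=TC+.059*tx+.1655*ty;print('far-left corner pred',proj(c,q))
print('div1 far end pred',proj(c,TC+.059*tx+.0545*ty))
for uv in((261,144),(394,148),(261*0+519,148)):
    e=onz(c,uv,.022)-TC;print(uv,e@tx,e@ty)
g=w['img'];hs=cv2.cvtColor(g,cv2.COLOR_RGB2HSV)
print('row of far edge',[ [int(hs[r,u,1]) for r in range(136,156)] for u in (330,450,560)])
print('div cols row 190',hs[190,380:405,2], hs[190,505:530,2])
print('left edge row 160',hs[160,250:275,1])
```

```text
far-left corner pred (np.float64(257.9094598152897), np.float64(143.00543122998383))
div1 far end pred (np.float64(396.72315251518876), np.float64(143.6406297721167))
(261, 144) 0.05824087049288941 0.163067721136307
(394, 148) 0.055601430932371285 0.056477390365365664
(519, 148) 0.05604364787803215 -0.04400929567742869
row of far edge [[140, 143, 137, 139, 135, 140, 72, 16, 16, 13, 14, 15, 17, 18, 20, 20, 14, 22, 24, 14], [137, 132, 139, 133, 129, 132, 96, 28, 16, 16, 19, 19, 20, 20, 21, 21, 23, 17, 19, 18], [147, 147, 145, 146, 150, 148, 145, 92, 19, 17, 11, 13, 13, 7, 10, 15, 8, 18, 10, 10]]
div cols row 190 [152 147 149 146 150 148 141 124  79  60  81 122 149 148 147 148 152 144
 148 153 151 148 151 149 149] [143 143 145 142 140 138 116  65  58  58  62  64  58  57  55  73 112 143
 141 142 140 141 141 140 140]
left edge row 160 [141 141 141 140 139 139 142 142 110  40  18  20  20  22  45  66  48  38
  23  16  13  15  16  17  17]
```

Emit:
step_arm(deltas=[[[0.1,0.1,2],[0,0.003,0.002],1],[[0.1,0.1,2],[0,0.003,0.002],1],[[0.05,0.1,2],[0,0,0],1],[[0,0,2],[0,0,0],1],[[0,0,1.4],[0,0,0],1],[[0,0,0],[0,0,0],1]])

```text
t: 11.35
tool_pos: [0.5684, -0.0825, 0.0833]
tcp_rot: [0.994, -0.11, -0.001, 0.001]
force: [0.0, 0.3, -2.2]
width: 0.0129
finger_force: 58.8
```

Emit:
step_arm(deltas=[[[0,0,0.4],[0,0,0],1],[[0,0,0.3],[0,0,0],1],[[0,0,0],[0,0,0],1]])

```text
t: 11.72
tool_pos: [0.5693, -0.0832, 0.0775]
tcp_rot: [0.994, -0.111, -0.0, 0.001]
force: [-0.1, 0.2, -2.0]
width: 0.0128
finger_force: 58.8
```

Emit:
step_arm(deltas=[[[0,0,0.3],[0,0,0],1],[[0,0,0.3],[0,0,0],1],[[0,0,0],[0,0,0],1]])

```text
t: 12.1
tool_pos: [0.5688, -0.0831, 0.0709]
tcp_rot: [0.994, -0.111, -0.001, 0.001]
force: [-0.1, 0.4, -1.6]
width: 0.0127
finger_force: 58.8
```

Emit:
step_arm(deltas=[[[0,0,0.15],[0,0,0],1],[[0,0,0],[0,0,0],1]])

```text
t: 12.35
tool_pos: [0.5694, -0.0833, 0.0699]
tcp_rot: [0.994, -0.111, -0.0, 0.001]
force: [-0.3, 0.9, -1.2]
width: 0.0127
finger_force: 58.9
```

Emit:
step_arm(deltas=[[[0,0,0.15],[0,0,0],1],[[0,0,0],[0,0,0],1]])

```text
t: 12.6
tool_pos: [0.5695, -0.0835, 0.0697]
tcp_rot: [0.994, -0.111, -0.0, 0.002]
force: [-2.5, -0.0, 5.7]
width: 0.0126
finger_force: 60.0
```

Emit:
step_arm(deltas=[[[0,0,0.15],[0,0,0],1],[[0,0,0],[0,0,0],1]])

```text
t: 12.85
tool_pos: [0.5696, -0.0836, 0.0697]
tcp_rot: [0.994, -0.111, -0.0, 0.002]
force: [-6.5, -0.0, 13.7]
width: 0.0127
finger_force: 61.1
```

Emit:
step_arm(deltas=[[[0,0,-0.2],[0,0,0],1],[[0,0,0],[0,0,0],0.5],[[0,0,0],[0,0,0],0.3],[[0,0,0],[0,0,0],0.0],[[0,0,0],[0,0,0],0.0],[[0,0,-1],[0,0,0],0],[[0,0,-3],[0,0,0],0],[[0,0,-4],[0,0,0],0],[[0,0,-6],[0,0,0],0],[[0,0,-6],[0,0,0],0]])

```text
t: 14.1
tool_pos: [0.5691, -0.0826, 0.271]
tcp_rot: [0.994, -0.111, -0.0, 0.001]
force: [1.4, -0.1, -0.5]
width: 0.0856
finger_force: 0.0
```

Run:
```python
from h import *
m=np.array([.48,.10,.30])
plan(m,Rd(24.5),8)
plan(S(.19),Rg,6,m,Rd(24.5))
```

```text
8 rows: cm [-0.99 -2.39 -0.37] rot [ 0.0003  0.0001 -0.0812] deg 4.6
6 rows: cm [ 0.51 -1.33  1.67] rot [ 0.      0.0873 -0.0001] deg 5.0
```

Emit:
step_arm(deltas=[[[-1,-2.4,-0.3],[0,0,-0.081],0],[[-1,-2.4,-0.3],[0,0,-0.081],0],[[-1,-2.4,-0.3],[0,0,-0.081],0],[[-1,-2.4,-0.3],[0,0,-0.081],0],[[-1,-2.4,-0.3],[0,0,-0.081],0],[[-1,-2.4,-0.3],[0,0,-0.081],0],[[-1,-2.4,-0.3],[0,0,-0.081],0],[[-1,-2.4,-0.3],[0,0,-0.081],0]])

```text
t: 15.1
tool_pos: [0.4788, 0.1016, 0.2932]
tcp_rot: [0.977, 0.213, -0.0, 0.001]
force: [0.2, 0.9, 0.1]
width: 0.0855
finger_force: 0.0
```

Emit:
step_arm(deltas=[[[0.5,-1.3,1.6],[0,0.087,0],0],[[0.5,-1.3,1.6],[0,0.087,0],0],[[0.5,-1.3,1.6],[0,0.087,0],0],[[0.5,-1.3,1.6],[0,0.087,0],0],[[0.5,-1.3,1.6],[0,0.087,0],0],[[0.5,-1.3,1.6],[0,0.087,0],0],[[0,0,0],[0,0,0],0],[[0,0,0],[0,0,0],0]])

```text
t: 16.1
tool_pos: [0.4929, 0.1922, 0.2072]
tcp_rot: [0.944, 0.205, 0.252, -0.053]
force: [0.6, 0.5, 0.2]
width: 0.0854
finger_force: 0.0
```

Run:
```python
from h import *
from plant import ctrl
p,R=cur();w=ctrl.capture('wrist');t=ctrl.capture('side');pickle.dump((p,R,w,t),open('w3.pkl','wb'))
Tw=np.eye(4);Tw[:3,:3]=R;Tw[:3,3]=p;M=np.linalg.inv(Tw@w['hand_eye']);c=dict(w,R=M[:3,:3],t=M[:3,3])
print('knob top pred',proj(c,S(.124,-.004)),'mouth',proj(c,S(.07)))
plan(S(.102,-.004),Rg,8)
im=np.hstack([cv2.resize(w['img'],(520,390)),cv2.resize(t['img'][170:300,275:355],(240,390))])
cv2.imwrite('pics/p3.png',im[:,:,::-1])
```

```text
knob top pred (np.float64(322.6640246711605), np.float64(257.3378258016466)) mouth (np.float64(322.88242290768835), np.float64(227.8793246107242))
8 rows: cm [-0.03 -0.03  1.08] rot [ 0.0004  0.0001 -0.    ] deg 0.0
```

View pics/p3.png

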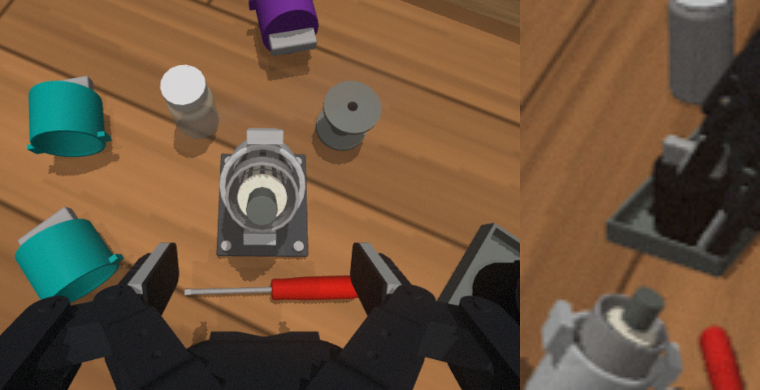

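The cap stands in the left bay. The knob's top is at about (322,257), exactly where predicted, so I'll descend.

Emit:
step_arm(deltas=[[[-0.1,-0.1,1.1],[0,0,0],0],[[-0.1,-0.1,1.1],[0,0,0],0],[[0,0,1.1],[0,0,0],0],[[0,0,1.1],[0,0,0],0],[[0,0,1.1],[0,0,0],0],[[0,0,1.1],[0,0,0],0],[[0,0,1],[0,0,0],0],[[0,0,1],[0,0,0],0],[[0,0,0],[0,0,0],0.3]])

```text
t: 17.32
tool_pos: [0.5283, 0.2108, 0.1292]
tcp_rot: [0.945, 0.205, 0.251, -0.053]
force: [-0.3, -0.2, 0.5]
width: 0.0699
finger_force: 0.0
```

Emit:
step_arm(deltas=[[[0,0,0],[0,0,0],1],[[0,0,0],[0,0,0],1],[[0,0,0],[0,0,0],1],[[0,0,0],[0,0,0],1],[[0,0,0],[0,0,0],1],[[0,0,0],[0,0,0],1]])

```text
t: 18.08
tool_pos: [0.5288, 0.2107, 0.1309]
tcp_rot: [0.944, 0.205, 0.252, -0.053]
force: [-3.2, -2.9, 6.9]
width: 0.0226
finger_force: 58.5
```

Run:
```python
from h import *
p,R=cur();d=p-S(0);print('s',d@ax,'ux',d@np.cross(ey,ax),'y',d@ey)
```

```text
s 0.10222541574344171 ux -0.005204902213461547 y 0.00041575366992956055
```

Emit:
step_arm(deltas=[[[0,0,-0.5],[0,0,0],1],[[0,0,-0.8],[0,0,0],1],[[0,0,-1.2],[0,0,0],1],[[0,0,-1.2],[0,0,0],1]])

```text
t: 18.58
tool_pos: [0.5112, 0.2031, 0.1629]
tcp_rot: [0.944, 0.205, 0.251, -0.053]
force: [1.1, 1.0, -1.5]
width: 0.0219
finger_force: 58.8
```

Emit:
step_arm(deltas=[[[0,0,-1.2],[0,0,0],1],[[0,0,-1.2],[0,0,0],1],[[0,0,-1.2],[0,0,0],1],[[0,0,-1.2],[0,0,0],1],[[0,0,-1.2],[0,0,0],1],[[0,0,-1.2],[0,0,0],1],[[0,0,-0.8],[0,0,0],1],[[0,0,0],[0,0,0],1]])

```text
t: 19.58
tool_pos: [0.4757, 0.1869, 0.2326]
tcp_rot: [0.944, 0.205, 0.252, -0.053]
force: [-0.1, -0.2, -0.8]
width: 0.0224
finger_force: 58.9
```

Run:
```python
from h import *
from plant import ctrl
p,R=cur();d=p-S(0);print('s',d@ax,'ux',d@np.cross(ey,ax),'y',d@ey)
b2=np.array([.5456,-.1887,0]);m=np.array([.46,.13,.31])
plan(m,Rd(15),6)
plan(b2+[0,0,.23],Rd(-12.7),10,m,Rd(15))
```

```text
s 0.2193429757055168 ux -0.0047107852203408865 y 0.0007945342728293705
6 rows: cm [-0.17  0.78 -1.42] rot [-0.0068 -0.0868  0.0269] deg 5.2
10 rows: cm [0.72 3.25 0.8 ] rot [0.     0.     0.0483] deg 2.8
```

Emit:
step_arm(deltas=[[[-0.2,0.8,-1.4],[-0.007,-0.087,0.027],1],[[-0.2,0.8,-1.4],[-0.007,-0.087,0.027],1],[[-0.2,0.8,-1.4],[-0.007,-0.087,0.027],1],[[-0.2,0.8,-1.4],[-0.007,-0.087,0.027],1],[[-0.2,0.8,-1.4],[-0.007,-0.087,0.027],1],[[-0.2,0.8,-1.4],[-0.007,-0.087,0.027],1],[[0,0,0],[0,0,0],1]])

```text
t: 20.45
tool_pos: [0.461, 0.1288, 0.3078]
tcp_rot: [0.992, 0.13, 0.0, 0.001]
force: [-0.7, 0.4, -0.8]
width: 0.0218
finger_force: 58.9
```

Emit:
step_arm(deltas=[[[0.7,2.5,0.8],[0,0,0.048],1],[[0.7,3.4,0.8],[0,0,0.048],1],[[0.7,3.4,0.8],[0,0,0.048],1],[[0.7,3.4,0.8],[0,0,0.048],1],[[0.7,3.4,0.8],[0,0,0.048],1],[[0.7,3.4,0.8],[0,0,0.048],1],[[0.7,3.4,0.8],[0,0,0.048],1],[[0.7,3.4,0.8],[0,0,0.048],1],[[0.7,3.4,0.8],[0,0,0.048],1],[[0.7,2.2,0.8],[0,0,0.048],1]])

```text
t: 21.7
tool_pos: [0.5422, -0.1852, 0.2262]
tcp_rot: [0.994, -0.111, -0.001, 0.001]
force: [0.5, 0.7, -1.7]
width: 0.0218
finger_force: 59.0
```

Emit:
step_arm(deltas=[[[0,0,0],[0,0,0],1],[[0,0,0],[0,0,0],1]])

```text
t: 21.95
tool_pos: [0.5426, -0.1835, 0.2273]
tcp_rot: [0.994, -0.109, -0.001, 0.001]
force: [-0.3, 0.5, -2.0]
width: 0.0221
finger_force: 59.0
```

Run:
```python
from h import *
from plant import ctrl
p,R=cur();print(p,R.round(3));plan([.5456,-.1887,.11],Rd(-12.7),8)
w=ctrl.capture('wrist');t=ctrl.capture('side');u=ctrl.capture('top')
im=np.hstack([cv2.resize(w['img'],(480,360)),cv2.resize(t['img'][130:280,250:400],(320,360))])
im2=cv2.resize(u['img'][200:320,180:500],(800,240))
cv2.imwrite('pics/p4.png',np.vstack([im,im2])[:,:,::-1])
```

```text
[ 0.54258461 -0.18348782  0.22729656] [[ 0.976 -0.217 -0.003]
 [-0.217 -0.976 -0.001]
 [-0.002  0.001 -1.   ]]
8 rows: cm [0.05 0.05 1.47] rot [0.0002 0.0003 0.0004] deg 0.0
```

View pics/p4.png

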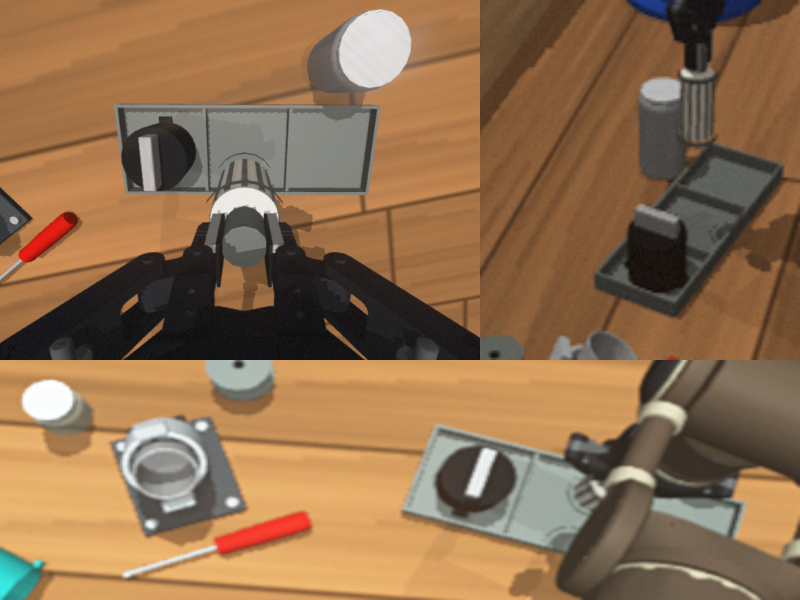

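The cap is upright in bay 1, the core hangs vertically and the basket is still in the housing. I'll lower the core.

Emit:
step_arm(deltas=[[[0.2,0.2,2],[0,0,0.004],1],[[0.2,0.2,2],[0,0,0],1],[[0,0,2],[0,0,0],1],[[0,0,2],[0,0,0],1],[[0,0,2],[0,0,0],1],[[0,0,1.5],[0,0,0],1],[[0,0,0.5],[0,0,0],1],[[0,0,0],[0,0,0],1]])

```text
t: 23.1
tool_pos: [0.5454, -0.1894, 0.1072]
tcp_rot: [0.994, -0.111, -0.001, 0.001]
force: [-0.3, -0.2, -0.9]
width: 0.022
finger_force: 59.0
```

Emit:
step_arm(deltas=[[[0,0,0.4],[0,0,0],1],[[0,0,0.3],[0,0,0],1],[[0,0,0],[0,0,0],1]])

```text
t: 23.48
tool_pos: [0.5455, -0.1894, 0.1007]
tcp_rot: [0.994, -0.111, -0.001, 0.001]
force: [0.9, 0.1, -1.1]
width: 0.0222
finger_force: 59.0
```

Emit:
step_arm(deltas=[[[0,0,0.2],[0,0,0],1],[[0,0,0],[0,0,0],1]])

```text
t: 23.72
tool_pos: [0.5454, -0.1894, 0.0986]
tcp_rot: [0.994, -0.111, -0.001, 0.001]
force: [-0.1, -0.8, -1.5]
width: 0.022
finger_force: 59.0
```

Emit:
step_arm(deltas=[[[0,0,0.2],[0,0,0],1],[[0,0,0],[0,0,0],1]])

```text
t: 23.98
tool_pos: [0.5453, -0.1894, 0.0964]
tcp_rot: [0.994, -0.111, -0.001, 0.001]
force: [0.2, -0.5, -1.7]
width: 0.0218
finger_force: 59.0
```

Emit:
step_arm(deltas=[[[0,0,0.15],[0,0,0],1],[[0,0,0],[0,0,0],1]])

```text
t: 24.22
tool_pos: [0.5459, -0.1897, 0.0957]
tcp_rot: [0.994, -0.111, -0.001, 0.001]
force: [-1.1, -0.5, 1.6]
width: 0.022
finger_force: 59.7
```

Emit:
step_arm(deltas=[[[0,0,0],[0,0,0],1],[[0,0,0],[0,0,0],0.6],[[0,0,0],[0,0,0],0.4],[[0,0,0],[0,0,0],0.2],[[0,0,0],[0,0,0],0.0],[[0,0,-1],[0,0,0],0],[[0,0,-3],[0,0,0],0],[[0,0,-4],[0,0,0],0],[[0,0,-5],[0,0,0],0],[[0,0,-6],[0,0,0],0]])

```text
t: 25.48
tool_pos: [0.5452, -0.1887, 0.2865]
tcp_rot: [0.994, -0.111, -0.002, 0.001]
force: [0.9, -0.7, 0.8]
width: 0.0853
finger_force: 0.0
```

Run:
```python
from h import *
m=np.array([.48,.10,.30])
plan(m,Rd(24.5),10)
plan(S(.16,-.004),Rg,8,m,Rd(24.5))
```

```text
10 rows: cm [-0.46 -2.98 -0.14] rot [ 0.0001  0.0004 -0.0651] deg 3.7
8 rows: cm [ 0.43 -1.    1.64] rot [ 0.      0.0654 -0.0001] deg 3.8
```

Emit:
step_arm(deltas=[[[-0.5,-3,-0.2],[0,0,-0.065],0],[[-0.5,-3,-0.2],[0,0,-0.065],0],[[-0.5,-3,-0.2],[0,0,-0.065],0],[[-0.5,-3,-0.2],[0,0,-0.065],0],[[-0.5,-3,-0.2],[0,0,-0.065],0],[[-0.5,-3,-0.2],[0,0,-0.065],0],[[-0.5,-3,-0.2],[0,0,-0.065],0],[[-0.5,-3,-0.2],[0,0,-0.065],0],[[-0.4,-3,0],[0,0,-0.065],0],[[-0.4,-3,0],[0,0,-0.065],0]])

```text
t: 26.72
tool_pos: [0.4781, 0.1032, 0.3016]
tcp_rot: [0.977, 0.213, -0.001, 0.001]
force: [0.1, -1.7, -0.6]
width: 0.0853
finger_force: 0.0
```

Emit:
step_arm(deltas=[[[0.4,-1,1.6],[0,0.065,0],0],[[0.4,-1,1.6],[0,0.065,0],0],[[0.4,-1,1.6],[0,0.065,0],0],[[0.4,-1,1.6],[0,0.065,0],0],[[0.4,-1,1.6],[0,0.065,0],0],[[0.4,-1,1.6],[0,0.065,0],0],[[0.4,-1,1.6],[0,0.066,0],0],[[0.4,-1,1.6],[0,0.066,0],0],[[0,0,0],[0,0,0],0],[[0,0,0],[0,0,0],0]])

```text
t: 27.98
tool_pos: [0.4999, 0.1995, 0.1856]
tcp_rot: [0.944, 0.205, 0.251, -0.054]
force: [-0.3, -0.2, 0.6]
width: 0.0852
finger_force: 0.0
```

Run:
```python
from h import *
from plant import ctrl
p,R=cur();w=ctrl.capture('wrist');t=ctrl.capture('side');pickle.dump((p,R,w,t),open('w5.pkl','wb'))
Tw=np.eye(4);Tw[:3,:3]=R;Tw[:3,3]=p;M=np.linalg.inv(Tw@w['hand_eye']);c=dict(w,R=M[:3,:3],t=M[:3,3])
print('rim +-y pred',proj(c,S(.098,-.004)+.031*ey),proj(c,S(.098,-.004)-.031*ey))
plan(S(.077,-.004),Rg,8)
im=np.hstack([cv2.resize(w['img'],(520,390)),cv2.resize(t['img'][150:280,275:355],(240,390))])
cv2.imwrite('pics/p5.png',im[:,:,::-1])
```

```text
rim +-y pred (np.float64(278.3953087254325), np.float64(251.74226048167066)) (np.float64(379.51559234149886), np.float64(251.66626182358021))
8 rows: cm [0.   0.02 1.1 ] rot [ 0.0002  0.0003 -0.0001] deg 0.0
```

View pics/p5.png

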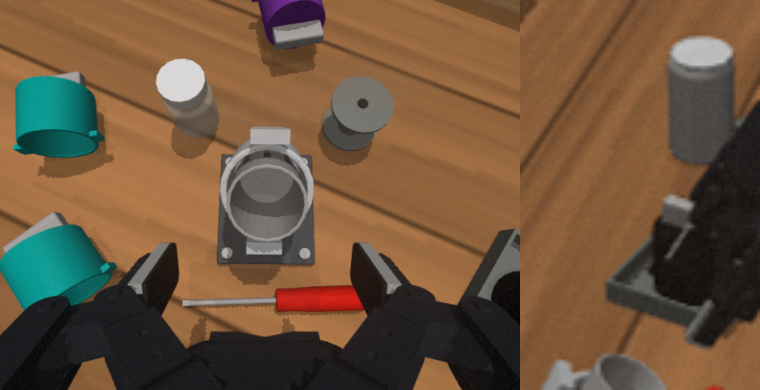

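The rim spans columns 278-380, as predicted. Before touching the basket I'll check quickly that the core stands.

Run:
```python
from plant import ctrl
import cv2
u=ctrl.capture('top')['img'];cv2.imwrite('pics/p6.png',cv2.resize(u[215:335,330:490],(640,480),interpolation=cv2.INTER_CUBIC)[:,:,::-1])
```

```text
(no output)
```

View pics/p6.png

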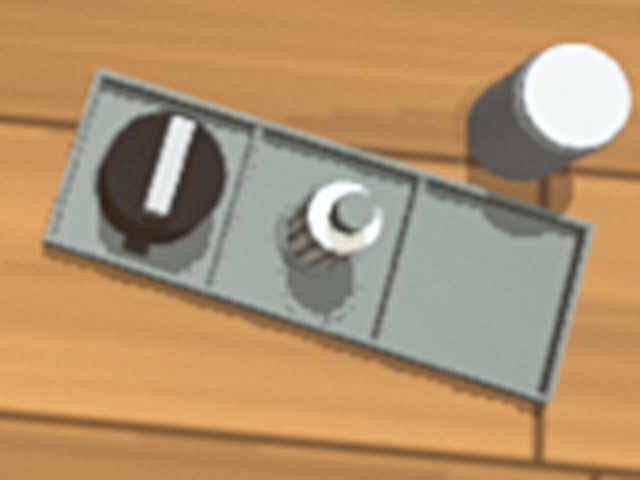

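The cap (160,180 in the crop) and the core (345,215) both stand upright in bays 1 and 2, so the basket is next.

Emit:
step_arm(deltas=[[[0,0.1,1.1],[0,0,0],0],[[0,0,1.1],[0,0,0],0],[[0,0,1.1],[0,0,0],0],[[0,0,1.1],[0,0,0],0],[[0,0,1.1],[0,0,0],0],[[0,0,1.1],[0,0,0],0],[[0,0,1.1],[0,0,0],0],[[0,0,1],[0,0,0],0],[[0,0,0],[0,0,0],0]])

```text
t: 29.25
tool_pos: [0.5386, 0.2163, 0.1077]
tcp_rot: [0.945, 0.205, 0.25, -0.054]
force: [0.4, 1.1, -0.2]
width: 0.0853
finger_force: 0.0
```

Emit:
step_arm(deltas=[[[0,0,0],[0,0,0],0.3],[[0,0,0],[0,0,0],0.5],[[0,0,0],[0,0,0],0.7],[[0,0,0],[0,0,0],1],[[0,0,0],[0,0,0],1]])

```text
t: 29.88
tool_pos: [0.5391, 0.2161, 0.11]
tcp_rot: [0.944, 0.205, 0.252, -0.054]
force: [-3.3, -3.4, 4.8]
width: 0.0603
finger_force: 62.9
```

Run:
```python
from h import *
p,R=cur();d=p-S(0);print('s',d@ax,'ux',d@np.cross(ey,ax),'y',d@ey)
```

```text
s 0.07827501377174834 ux -0.005643874643281539 y 0.00107254996015923
```

Emit:
step_arm(deltas=[[[0,0,-0.3],[0,0,0],1],[[0,0,-0.6],[0,0,0],1],[[0,0,-1],[0,0,0],1],[[0,0,-1],[0,0,0],1]])

```text
t: 30.38
tool_pos: [0.5253, 0.2103, 0.1345]
tcp_rot: [0.945, 0.205, 0.251, -0.054]
force: [1.4, -0.9, -2.1]
width: 0.0605
finger_force: 65.5
```

Emit:
step_arm(deltas=[[[0,0,-1],[0,0,0],1],[[0,0,-1],[0,0,0],1],[[0,0,-1],[0,0,0],1],[[0,0,-1],[0,0,0],1],[[0,0,-1],[0,0,0],1],[[0,0,-1],[0,0,0],1],[[0,0,-1],[0,0,0],1],[[0,0,0],[0,0,0],1]])

```text
t: 31.38
tool_pos: [0.4944, 0.1961, 0.1959]
tcp_rot: [0.944, 0.205, 0.252, -0.054]
force: [-0.3, -0.9, -2.0]
width: 0.0606
finger_force: 65.7
```

Run:
```python
from h import *
p,R=cur();d=p-S(0);print('s',d@ax,'ux',d@np.cross(ey,ax),'y',d@ey)
b3=np.array([.5216,-.295,0]);m=np.array([.46,.13,.31])
plan(m,Rd(15),8)
m2=np.array([.46,-.12,.29])
plan(m2,Rd(0),6,m,Rd(15))
plan(b3+[0,0,.20],Rd(-12.7),8,m2,Rd(0))
```

```text
s 0.1771318179864443 ux -0.005083941851356052 y 0.0013599026949025028
8 rows: cm [-0.25  0.61 -1.59] rot [-0.0052 -0.065   0.0202] deg 3.9
6 rows: cm [-0.64  4.13  0.33] rot [0.     0.     0.0436] deg 2.5
8 rows: cm [0.98 2.11 1.12] rot [0.     0.     0.0277] deg 1.6
```

Emit:
step_arm(deltas=[[[-0.25,0.6,-1.6],[-0.005,-0.065,0.02],1],[[-0.25,0.6,-1.6],[-0.005,-0.065,0.02],1],[[-0.25,0.6,-1.6],[-0.005,-0.065,0.02],1],[[-0.25,0.6,-1.6],[-0.005,-0.065,0.02],1],[[-0.25,0.6,-1.6],[-0.005,-0.065,0.02],1],[[-0.25,0.6,-1.6],[-0.005,-0.065,0.02],1],[[-0.25,0.6,-1.6],[-0.005,-0.065,0.02],1],[[-0.25,0.6,-1.6],[-0.005,-0.065,0.02],1]])

```text
t: 32.38
tool_pos: [0.4599, 0.1303, 0.3102]
tcp_rot: [0.991, 0.131, -0.002, -0.0]
force: [-0.2, -0.5, -2.1]
width: 0.0607
finger_force: 65.7
```

Emit:
step_arm(deltas=[[[-0.6,2.5,0.2],[0,0,0.033],1],[[-0.6,3.3,0.3],[0,0,0.033],1],[[-0.6,3.7,0.3],[0,0,0.033],1],[[-0.5,3.7,0.3],[0,0,0.033],1],[[-0.5,3.7,0.3],[0,0,0.033],1],[[-0.5,3.3,0.3],[0,0,0.033],1],[[-0.5,2.6,0.3],[0,0,0.033],1],[[0,2,0],[0,0,0.033],1]])

```text
t: 33.38
tool_pos: [0.46, -0.1217, 0.2891]
tcp_rot: [1.0, -0.001, -0.001, -0.0]
force: [0.2, 1.4, -1.6]
width: 0.0608
finger_force: 65.7
```

Emit:
step_arm(deltas=[[[0.8,2.1,1],[0,0,0.027],1],[[1,2.1,1],[0,0,0.027],1],[[1,2.1,1],[0,0,0.027],1],[[1,2.1,1],[0,0,0.027],1],[[1,2.1,1],[0,0,0.027],1],[[1,2.1,1],[0,0,0.027],1],[[1,2,1],[0,0,0.027],1],[[0.8,1.5,1],[0,0,0.027],1],[[0,0,0],[0,0,0],1],[[0,0,0],[0,0,0],1]])

```text
t: 34.62
tool_pos: [0.5208, -0.2872, 0.2092]
tcp_rot: [0.994, -0.108, -0.002, -0.001]
force: [0.4, 1.1, -2.4]
width: 0.0599
finger_force: 65.7
```

Run:
```python
from h import *
plan([.5216,-.295,.090],Rd(-12.7),8)
```

```text
8 rows: cm [0.03 0.09 1.49] rot [-0.0001  0.0004  0.0007] deg 0.0
```

Emit:
step_arm(deltas=[[[0.1,0.4,1.7],[0,0.003,0.003],1],[[0.1,0.4,1.7],[0,0,0.002],1],[[0,0,1.7],[0,0,0],1],[[0,0,1.7],[0,0,0],1],[[0,0,1.7],[0,0,0],1],[[0,0,1.7],[0,0,0],1],[[0,0,1.2],[0,0,0],1],[[0,0,0.5],[0,0,0],1],[[0,0,0],[0,0,0],1]])

```text
t: 35.75
tool_pos: [0.5211, -0.2959, 0.0902]
tcp_rot: [0.994, -0.11, 0.0, -0.0]
force: [0.2, -0.4, -2.1]
width: 0.0607
finger_force: 65.7
```

Emit:
step_arm(deltas=[[[0,0,0.4],[0,0,0],1],[[0,0,0.2],[0,0,0],1],[[0,0,0],[0,0,0],1]])

```text
t: 36.12
tool_pos: [0.5211, -0.2959, 0.0845]
tcp_rot: [0.994, -0.11, 0.0, -0.0]
force: [0.1, 1.1, -2.1]
width: 0.0605
finger_force: 65.7
```

Emit:
step_arm(deltas=[[[0,0,0.2],[0,0,0],1],[[0,0,0],[0,0,0],1]])

```text
t: 36.38
tool_pos: [0.521, -0.2958, 0.0823]
tcp_rot: [0.994, -0.11, 0.0, -0.0]
force: [0.0, -0.3, -2.2]
width: 0.0607
finger_force: 65.7
```

Emit:
step_arm(deltas=[[[0,0,0.2],[0,0,0],1],[[0,0,0.2],[0,0,0],1],[[0,0,0],[0,0,0],1]])

```text
t: 36.75
tool_pos: [0.5208, -0.2957, 0.0781]
tcp_rot: [0.994, -0.11, -0.0, -0.0]
force: [0.6, 0.1, -3.1]
width: 0.0604
finger_force: 65.7
```

Emit:
step_arm(deltas=[[[0,0,0.15],[0,0,0],1],[[0,0,0],[0,0,0],1]])

```text
t: 37.0
tool_pos: [0.521, -0.2958, 0.0768]
tcp_rot: [0.994, -0.11, 0.0, -0.0]
force: [0.4, -0.0, -2.4]
width: 0.0606
finger_force: 65.7
```

Emit:
step_arm(deltas=[[[0,0,0.15],[0,0,0],1],[[0,0,0],[0,0,0],1]])

```text
t: 37.25
tool_pos: [0.5215, -0.2961, 0.0759]
tcp_rot: [0.994, -0.11, 0.001, 0.0]
force: [-0.3, 0.6, -0.1]
width: 0.0601
finger_force: 66.0
```

Contact at the expected height, with a little force. I'll release it and go up.

Emit:
step_arm(deltas=[[[0,0,0.1],[0,0,0],1],[[0,0,0],[0,0,0],0.25],[[0,0,0],[0,0,0],0.1],[[0,0,0],[0,0,0],0],[[0,0,0],[0,0,0],0],[[0,0,-1],[0,0,0],0],[[0,0,-2],[0,0,0],0],[[0,0,-4],[0,0,0],0],[[0,0,-5],[0,0,0],0],[[0,0,-5],[0,0,0],0]])

```text
t: 38.5
tool_pos: [0.5212, -0.296, 0.2478]
tcp_rot: [0.994, -0.11, 0.001, 0.0]
force: [0.7, 0.5, -0.7]
width: 0.0856
finger_force: 0.0
```

Emit:
step_arm(deltas=[[[-2,0,-4],[0,0,0],0],[[-4,0,0],[0,0,0],0],[[-4,0,0],[0,0,0],0],[[-2,0,0],[0,0,0],0],[[0,0,0],[0,0,0],0],[[0,0,0],[0,0,0],0]])

```text
t: 39.25
tool_pos: [0.4048, -0.2701, 0.2857]
tcp_rot: [0.994, -0.11, 0.001, 0.001]
force: [0.2, 0.9, -0.6]
width: 0.0853
finger_force: 0.0
```

Run:
```python
from plant import ctrl
import cv2,numpy as np
u=ctrl.capture('top')['img'][200:350,320:520];s=ctrl.capture('side')['img'][150:300,260:460];w=ctrl.capture('wrist')['img']
im=np.vstack([np.hstack([cv2.resize(u,(400,300)),cv2.resize(s,(400,300))]),cv2.resize(w,(800,300))])
cv2.imwrite('pics/p7.png',im[:,:,::-1])
```

```text
(no output)
```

View pics/p7.png

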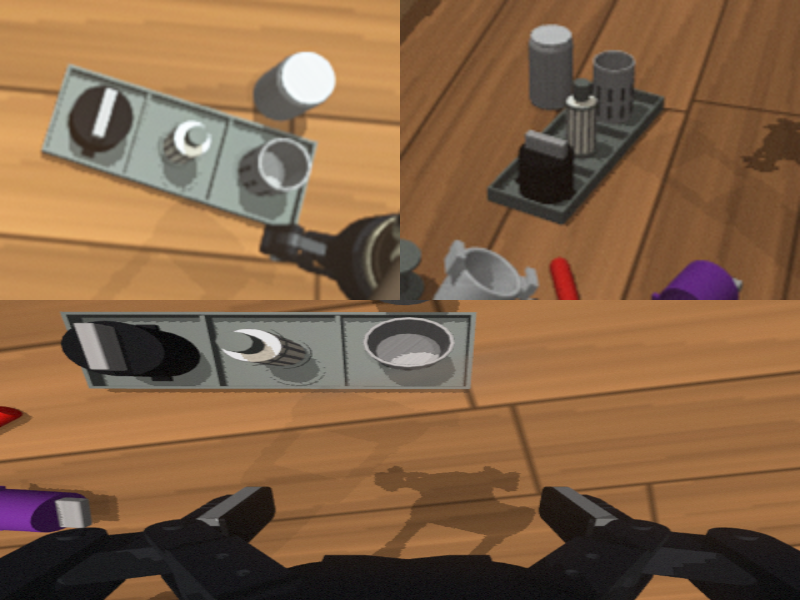

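Cap, core and basket all stand upright in bays 1, 2 and 3, the tin has not moved, and the gripper is clear. Handing in.

```bash
python3 -c "
from plant import ctrl
print(ctrl.hand_in())"
```

```text
the job is handed in; nothing more can be done
None
```

The strainer is apart and the job is handed in: cap, core and basket were seen standing upright in the left, middle and right bays after about 39 s, with no drops or contact with the bystanders noticed; no verdict came back.

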